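# Lock the bayonet lid on the slant-mouthed pasta jar

### The job

Close the pasta jar that has the slanting mouth: take the lid with the two lugs (the narrower of the two bar-handled lids), enter its lugs in the gaps of the mouth, push it in against the spring, turn it clockwise as far as it goes and let the spring click it home, locked. Let go of it, and do not disturb the other things on the table.

Things in the scene. Friction and masses are not known exactly. Their poses are not given: they have to be found in the camera images.
- lid: Loose light grey plastic bayonet lid, 63-126 g, standing on its foot on the table. Origin: centre of the foot's underside; z along its axis, out through the top. Plug 49 mm in diameter, z=0 to 21 mm (lowest 4 mm narrower). Cover disc 68 mm in diameter, z=21 to 26 mm. On it a grip bar along x, 54 mm long, 12 mm thick (y), up to z=56 mm. A half turn about z changes nothing.
- lid_grip (a point): Point on the lid's axis inside its bar, 48 mm above the lid's origin: a good height to pinch the bar across its 12 mm thickness. The bar needs no more than 70 N of grip.
- mouth: Light grey plastic collar fixed on the jar's mouth, 80 mm across. Origin: centre of the mouth in the rim's plane. z: the mouth's axis out of the jar, leaning 30 degrees from vertical in the direction of the mouth's -x, roughly towards the robot. Bore 54 mm in diameter, inside a 9 mm thick inner ledge (27 to 34 mm radius). With axes in line and lid x along mouth x or -x the lugs enter.
- seal (a joint): Inward travel in m of the sprung round rubber plate in the mouth, 0 when free (its face 6 mm below the rim). The lid's foot presses it: 0.008 when locked, 0.015 when the disc meets the rim. Spring: 4 N at 0, plus 0.4 N per mm, so about 7 N locked and 10 N at the end of the push.
- jar: The pasta jar with the slanting mouth, clear plastic on a grey foot, 144 mm in diameter, about 195 mm high, fixed to the table. Origin: centre of its underside; the mouth's centre is 45 mm towards -x and 175 mm up, and the mouth leans towards -x.
- wide_lid: Bystander: the other grey lid, without lugs, of the straight jar. Origin: centre of the underside; disc 100 mm in diameter, bar 75 mm long, 51 mm high in all. Loose.
- bowl: Bystander: clear bowl of pasta, 200 mm in diameter, 75 mm high, loose; origin under its centre.
- star: Bystander: flat six-pointed pasta star, 92 mm across, 10 mm thick, loose; origin under its centre.
- chevron: Bystander: flat pasta chevron, about 65 by 65 mm, 10 mm thick, loose; origin under its centre.
- glue_gun: Bystander: mauve cordless glue gun lying on its side, about 200 by 120 mm, 40 mm high, loose; origin on the table under the middle of its barrel (barrel along x, handle to +y).
- lid_lug (a point): The lid's +x lug, point on the lug's top face, 26.5 mm from the axis, 9 mm above the lid's origin. There is one like it on -x, so the lugs, hidden under the disc, are in line with the grip bar. Each lug is 8 mm wide (y), from z=4 to 9 mm, and reaches 30.5 mm from the axis.
- mouth_gap (a point): Middle of the ledge's gap on mouth +x, on the rim's highest side, 30 mm from the axis; a like gap on -x, the lowest side. Each is about 18 mm wide and lets a lug in. Lugs clear the ledge with the lid's origin 18 mm below the rim plane; at 21 mm the disc meets the rim, the end of the push. There the lid turns clockwise only (looking into the mouth; negative about mouth z).
- mouth_notch (a point): Hidden notch in the ledge's underside, 4 mm deep, 36 degrees wide, 80 degrees (1.40 rad) clockwise of the +x gap, with a stop beyond; point on its roof, 30 mm from the axis, 5 mm below the rim; one like it opposite. Let go there, the spring lifts the lid until the lugs sit in the notches: locked, lid origin 14 mm below the rim plane, disc 7 mm clear of the rim; play about 8 degrees.

How it is judged (in metres and radians):
On the way, in this order (a step that is already met when the one before it is completed fails the run):
1. the lid is pushed in against the spring with its lugs through the gaps (value of joint seal above 0.0115 m and z of lid in the frame of mouth below -0.016 m and angle between the x axis of lid and the x axis of mouth, either way round below 0.5 rad), for 0.05 s.
2. the lid has been turned under the ledge (z of lid in the frame of mouth below -0.0115 m and angle between the x axis of lid and the x axis of mouth, either way round above 1.15 rad), for 0.05 s.
At the end, for the whole second after the job is handed in: The lid is locked in the slanting mouth: its origin 11.5 to 16.8 mm below the rim along the mouth's axis and within 17.5 mm of the mouth's centre, its axis within 0.13 rad of the mouth's, turned at least 1.15 rad from the gaps so that the lugs sit in the notches, at rest (under 0.02 m/s) (all of step 2 and z of lid in the frame of mouth above -0.0168 m and distance between lid and mouth below 0.0175 m and angle between the z axis of lid and the z axis of mouth, either way round below 0.13 rad and linear speed of lid below 0.02 m/s); the robot touches nothing.
It fails at once if a bystander (wide lid, bowl, star, chevron or glue gun) is moved more than 30 mm (distance of any of wide_lid, bowl, star, chevron, glue_gun from where it was at the start of the episode above 0.03 m).
It also fails if it takes over 53 s, if anything falls off the work surface, if the arm or the gripper's body presses on something with over 40 N, if the wrist force passes 120 N, or if a joint passes its speed limit or range.

### The arm

A 6-joint arm with a two-finger parallel gripper is mounted at the origin on the work surface. World frame = base frame: x ahead of the robot, y to its left, z up, the work surface at z = 0. Lengths are in mm, angles in degrees, forces in N, time in s.
With the tool pointing down it reaches from about 300 to 850 mm from the base axis. Payload 4.2 kg.
Tool frame: the origin (TCP) lies between the finger pads; the fingertips stand 19 mm ahead of it and the grasp point (between the pads) is the TCP (env.tips_ahead is the distance from the TCP to the fingertips, in mm); z points along the fingers, y is the direction in which the jaws open and shut (so a half turn about z gives the same grasp; the last joint's range is limited). The gripper opens to 91 mm and grips with 3 to 60 N. Pads are 32 mm wide; open, the fingers measure 118 mm over their backs; the gripper's body (76 mm by 178 mm) begins 60 mm behind the grasp point.
Start: joints at [-70.417, 18.312, 89.639, -0, 72.044, -1.146], TCP at [203.529, -537.789, 232.976] pointing down, gripper open.
Joint ranges: [-177.97, 177.97], [-48.28, 115.42], [12.27, 149.76], [-77.06, 257.06], [2.81, 150.46], [-146.56, 146.56]. Speed limits (degrees/s): [147.25, 147.25, 180, 180, 180, 180].

### API

Orientations are given as [roll, pitch, yaw] about the fixed x, y, z axes, in that order (R = Rz(yaw) Ry(pitch) Rx(roll)).
In Python, from workcell import telemetry, viewer, job_done, env gives the robot as it stands. The module is installed in compiled form; this text tells all that it offers.
- The arm moves only by the shell command python3 -m jog 'ROWS' [FORCE]. ROWS is JSON, a list of rows, each a list of 3 entries, a list of its own where there are three numbers: the shift along the tool's x, y, z in cm, then the turn about the tool's z in degrees, then the opening, from 0 (shut) to 1 (fully open). A call has 1 to 10 rows; each row shifts and turns the pose as measured when the row begins, along the tool's axes as they then stand; what a row does not reach is not made up. A row lasts 1/8 s, in which the tool goes at most 62.5 mm and 10.7 degrees, less where a joint would pass 70% of its speed; a pose out of reach is approached as far as the arm can. A call is refused whole if a number of a shift passes 6.25 or a number of a turn 10.7, either way. A call with a gripper value outside its range is refused whole. The fingers move at their own pace and stop on an object; FORCE is the grip in N (left out, the last holds). Time passes only in rows, so rows that do not move let the fingers close. It gives the time, the measured TCP pose, the force and the opening at its end, in the units of the state.
- telemetry.state(): the state, without advancing time (a new reading comes with each control period).
- viewer.grab_frame(name): name is "scene" or "top"; returns a dict with "color" (400x640x3 uint8, red, green, blue), "K" (3x3 intrinsics, pixels), "rvec" (rotation vector, rad) and "tvec" (3), from world to camera coordinates, as OpenCV has them. Camera axes: x right, y down, z forward; pixel columns grow to the right and rows downward; lengths in mm; the calibration is good to about 2 mm. A picture is of the moment at which its call begins. There is no depth.
- job_done(): hands the job in, once; it reports no verdict.
The state is a dict: "time_s": time; "qpos": joint angles; "qvel": joint speeds; "effort": joint torques, N m; "ee_pos": TCP position; "ee_rot": TCP orientation; "force": force on the tool from outside, world axes, zero at the start; "torque": the same for the moment, N m; "gripper_width": finger opening in mm.
Only numpy, scipy, OpenCV 4.12 (cv2) and the standard library are available. Lean on these libraries where they do the work, as an engineer would, in place of code of your own. Each camera call takes 0.05 s, during which the arm holds its last target. There are 200 camera calls.

## Working session

There is one attempt and no reset: what is moved stays moved. The work goes in short steps, Python scripts to look and compute and a shell command to move; the robot and the scene stay as the last step left them, time stands still between calls to the robot, and variables do not carry over. Pictures are saved under pics/ and viewed, about 8 in all and at most 12, crops included, and the job is handed in when it is done.

```bash
mkdir -p pics
python3 - <<'E'
from workcell import telemetry, viewer
import cv2,pickle
print(telemetry.state())
for n in("scene","top"):
    f=viewer.grab_frame(n);pickle.dump(f,open(n+"0.pkl","wb"))
    cv2.imwrite(f"pics/{n}0.png",f["color"][:,:,::-1]);print(n,f["K"],f["rvec"],f["tvec"])
E
```

```text
{'time_s': 0.0, 'qpos': array([-7.04161424e+01,  1.83499417e+01,  8.97066986e+01,  4.64027960e-04,
        7.20434914e+01, -1.14472265e+00]), 'qvel': array([-0.03146514,  0.09158231, -0.01858281,  0.03043814,  0.02103756,
        0.14074554]), 'effort': array([ 2.18844660e-03, -4.12457657e+01, -2.31970632e+01,  7.31473952e-02,
        4.57364798e-02, -1.43874754e-04]), 'ee_pos': array([ 203.37100962, -537.32516284,  232.1353068 ]), 'ee_rot': array([-1.79899897e+02, -2.44150113e-03,  2.07284346e+01]), 'force': array([-0.35555286, -0.2935958 , -0.10850201]), 'torque': array([-0.01724169, -0.00045632,  0.0257287 ]), 'gripper_width': 91.03397020331965}
scene [[399.30801866   0.         321.35041905]
 [  0.         399.30801866 195.38404942]
 [  0.           0.           1.        ]] [ 1.85985951  1.73697961 -0.64281349] [ -79.46787287 -335.60141356 1616.65343727]
top [[484.44679653   0.         317.52025457]
 [  0.         484.44679653 209.23594576]
 [  0.           0.           1.        ]] [ 2.2009116  -2.20590944  0.06742199] [  32.09653267  565.70657427 1341.29338759]
```

View pics/scene0.png

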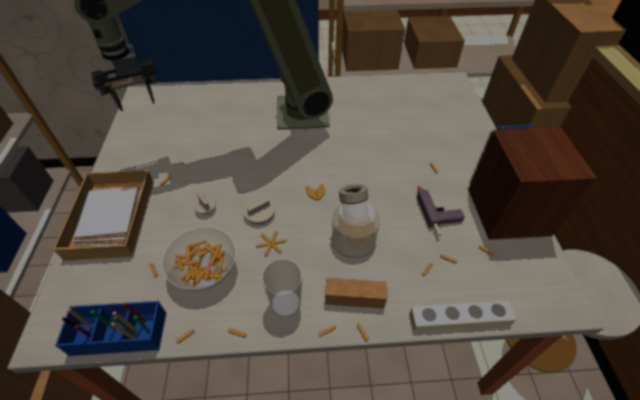

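View pics/top0.png

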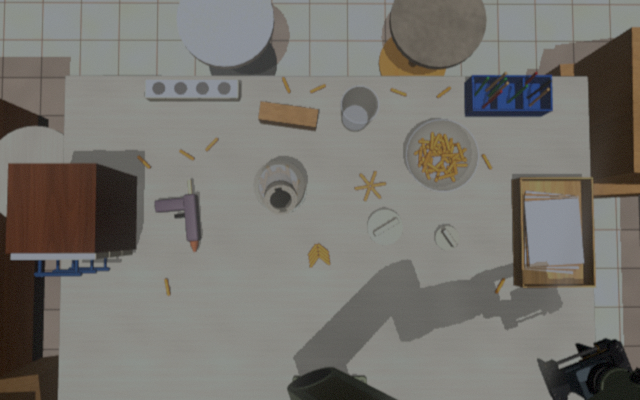

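The scene picture shows the narrow lid at about (205,206), the wide lid at (259,212) and the jar's mouth at (353,195). In the top picture the lid is at (446,237), the wide lid at (384,225), and the mouth at about (281,197). Next, enlarged crops.

```bash
cat > h.py <<'E'
import numpy as np,cv2,pickle
from scipy.spatial.transform import Rotation as R
from scipy.optimize import least_squares
def proj(f,P):
    return cv2.projectPoints(np.asarray(P,float).reshape(-1,1,3),f["rvec"],f["tvec"],f["K"],None)[0].reshape(-1,2)
def back(f,uv,z):
    Rm=cv2.Rodrigues(f["rvec"])[0];c=-Rm.T@f["tvec"]
    d=Rm.T@np.linalg.inv(f["K"])@[uv[0],uv[1],1];return c+d*(z-c[2])/d[2]
def crop(f,u,v,w,h,s):
    a=f["color"][v:v+h,u:u+w,::-1];a=cv2.resize(a,None,fx=s,fy=s,interpolation=cv2.INTER_CUBIC)
    a=(255*(a/255.)**.7).astype(np.uint8)
    for i in range(0,w,10):
        cv2.line(a,(i*s,0),(i*s,5),(0,0,255),1)
        if i%20==0: cv2.putText(a,str(u+i),(i*s,16),0,.35,(0,0,255),1)
    for i in range(10,h,10):
        cv2.line(a,(0,i*s),(5,i*s),(0,0,255),1);cv2.putText(a,str(v+i),(7,i*s+4),0,.35,(0,0,255),1)
    return a
E
python3 - <<'E'
from h import *
s=pickle.load(open("scene0.pkl","rb"));t=pickle.load(open("top0.pkl","rb"))
A=crop(t,425,215,50,37,8);B=crop(s,180,187,50,37,8)
C=crop(t,250,150,60,70,6)[:296*2,:400];
C=crop(t,250,170,50,37,8);D=crop(s,328,175,50,37,8)
cv2.imwrite("pics/c1.png",np.vstack([np.hstack([A,B]),np.hstack([C,D])]))
print(back(t,(446,237),40),back(s,(205,206),15),back(t,(281,197),175),back(s,(353,193),175))
E
```

```text
[ 487.55492537 -321.13170961   40.        ] [ 480.13955359 -326.71380748   15.        ] [588.34746007 122.81530783 175.        ] [595.14770786 125.50162248 175.        ]
```

View pics/c1.png

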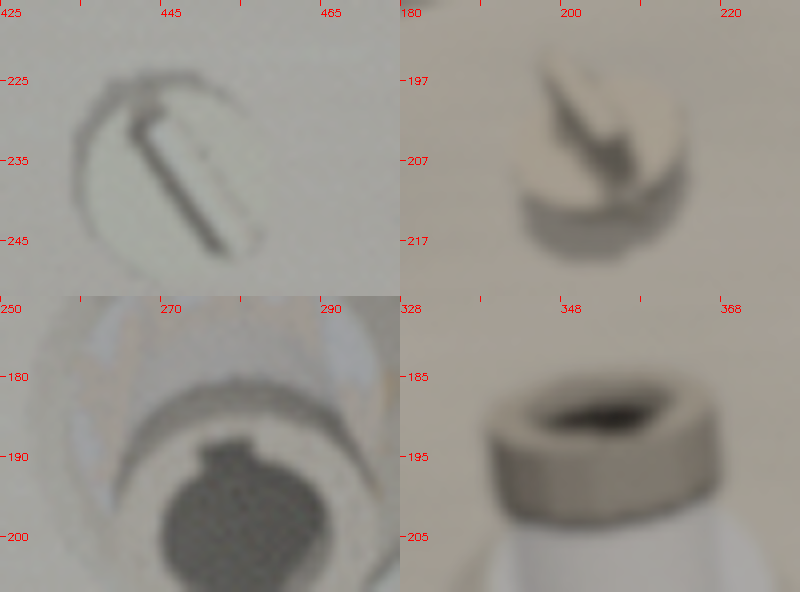

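```bash
cat >> h.py <<'E'
a=np.linspace(0,2*np.pi,181)
def circ(r,z): return np.c_[r*np.cos(a),r*np.sin(a),0*a+z]
def lidP(p,X): return X@R.from_euler('z',p[2],degrees=True).as_matrix().T+[p[0],p[1],0]
def mouthR(yaw): return (R.from_euler('z',yaw,degrees=True)*R.from_euler('y',-30,degrees=True)).as_matrix()
def mouthP(p,X): return X@mouthR(p[2]).T+[p[0],p[1],175]
bar=np.array([[27,6,56],[27,-6,56],[-27,-6,56],[-27,6,56],[27,6,56]],float)
th=np.arcsin(9/34);b=a[(a>np.arcsin(9/27))&(a<np.pi-np.arcsin(9/27))]
def ledge():
    e=np.arcsin(9/27);u=np.linspace(e,np.pi-e,40);g=lambda t,r:np.c_[r*np.cos(t),r*np.sin(t),0*t]
    v=np.linspace(-th,th,9);
    return np.vstack([g(v,34),g(u,27),g(v+np.pi,34),g(u+np.pi,27),g(v[:1],34)])
def draw(img,f,P,u,v,s,c):
    q=((proj(f,P)-[u,v]+.5)*s).astype(np.int32);cv2.polylines(img,[q.reshape(-1,1,2)],False,c,1)
E
cat > fit.py <<'E'
from h import *
s=pickle.load(open("scene0.pkl","rb"));t=pickle.load(open("top0.pkl","rb"))
def rl(p):
    ct=proj(t,lidP(p,circ(34,26)));cs=proj(s,lidP(p,circ(34,24)));b=proj(t,lidP(p,bar))
    m=b[:4].mean(0);d=b[1]-b[2]
    return [ct[:,0].min()-434.3,ct[:,1].min()-224,cs[:,0].min()-194.3,cs[:,0].max()-216,m[0]-450.3,m[1]-237.8,
      (np.degrees(np.arctan(d[1]/d[0]))-54.5)/3]
l=least_squares(rl,[487,-321,-37]);print("lid",l.x,l.fun.round(1))
def rm(p):
    o=proj(t,mouthP(p,circ(40,0)));h=proj(t,mouthP(p,circ(27,0)));g=proj(t,mouthP(p,[[34,0,0]]))[0];so=proj(s,mouthP(p,circ(40,0)))
    return [o[:,0].min()-264,o[:,0].max()-297.5,o[:,1].min()-184,h[:,0].min()-270.3,h[:,0].max()-291,g[0]-278.3,g[1]-188.2,so[:,0].min()-338.6,so[:,0].max()-367.8]
m=least_squares(rm,[590,122,10]);print("mouth",m.x,m.fun.round(1))
pickle.dump((l.x,m.x),open("fit.pkl","wb"))
def pan(f,u,v,Ps):
    A=crop(f,u,v,50,37,8)
    for P in Ps: draw(A,f,P,u,v,8,(0,200,0))
    return A
L=[lidP(l.x,q) for q in (circ(34,26),bar,circ(20,0))];M=[mouthP(m.x,q) for q in (circ(40,0),ledge())]
cv2.imwrite("pics/c2.png",np.vstack([np.hstack([pan(t,425,217,L),pan(s,180,187,L)]),np.hstack([pan(t,255,178,M),pan(s,328,175,M)])]))
E
python3 fit.py
```

```text
lid [ 487.20108181 -325.66012685 -144.98241758] [-0.3  0.8 -0.8 -0.7 -1.  -0.6 -0. ]
mouth [581.85533895 124.54008992   7.99036738] [-0.  -1.   0.8 -1.   0.3 -0.1 -1.  -0.9 -1.3]
```

View pics/c2.png

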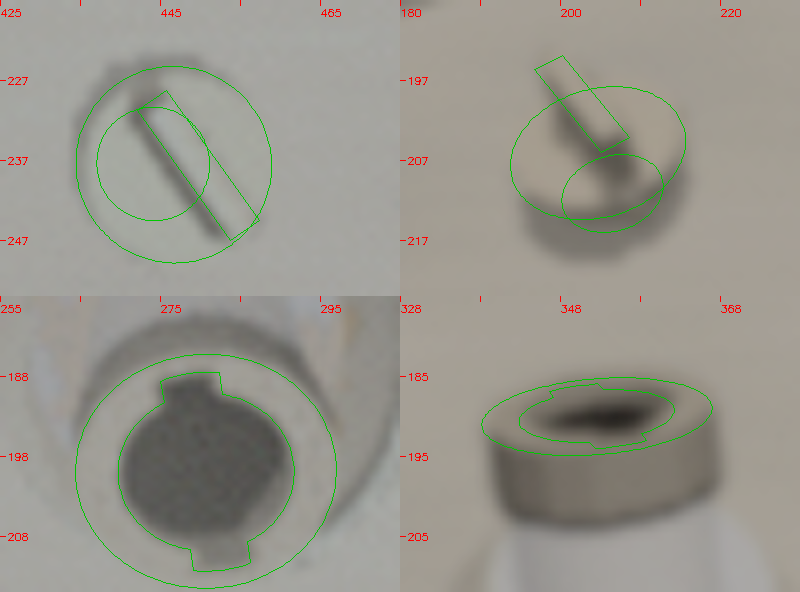

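The overlays agree with both lid and mouth to about 0.5–1 px, or roughly 2 mm. The jog command turns only about the tool's z, but the mouth leans 30 degrees. I'll check how the turn entry is read with a small zero-shift row in the air.

```bash
python3 -m jog '[[[0,0,0],5,1]]'; python3 -m jog '[[[0,0,0],[0,3,0],1]]'; python3 -m jog --help | head -20
```

```text
time_s: 0.22
ee_pos: [203.3, -537.1, 231.7]
ee_rot: [-179.8, 0.0, 15.6]
force: [0.0, 0.1, -0.6]
gripper_width: 91.2schema error: expected a number
invalid input: not JSON, or not a number
```

The turn takes a single number only, so the tilt will have to come from overreaching, where the arm only approaches the pose. First I pick the lid: yaw to 35°, then over it.

```bash
cat > d.py <<'E'
# usage: d.py x y z [yaw]: tool-axis shift (cm) from measured pose to world target
import sys;from h import *;from workcell import telemetry
s=telemetry.state();M=R.from_euler('xyz',s['ee_rot'],degrees=True).as_matrix()
t=np.array([float(v) for v in sys.argv[1:4]])
print('pos',s['ee_pos'].round(1),'rot',s['ee_rot'].round(1),'q',s['qpos'].round(1),'w',round(s['gripper_width'],1),'F',s['force'].round(1),'t',round(s['time_s'],2))
print('shift cm',((t-s['ee_pos'])@M/10).round(2),'toolx',M[:,0].round(3),'toolz',M[:,2].round(3))
E
python3 -m jog '[[[0,0,0],-9.7,1],[[0,0,0],-9.7,1]]'; echo; python3 d.py 487 -324.5 120
```

```text
time_s: 0.48
ee_pos: [203.1, -536.5, 230.6]
ee_rot: [-179.7, -0.1, 35.5]
force: [-0.7, 0.5, 0.6]
gripper_width: 91.2

pos [ 203.1 -536.5  230.6] rot [-1.797e+02 -1.000e-01  3.550e+01] q [-70.4  18.4  89.8   0.   72.  -16. ] w 91.2 F [-0.7  0.5  0.6] t 0.47
shift cm [35.41 -0.69 11.11] toolx [0.814 0.581 0.001] toolz [-0.002  0.005 -1.   ]
```

```bash
python3 -m jog '[[[5,-0.1,1.5],0,1],[[5,-0.1,1.5],0,1],[[5,-0.1,1.5],0,1],[[5,-0.1,1.5],0,1],[[5,-0.1,1.5],0,1],[[5,-0.1,1.5],0,1],[[5,-0.1,1.5],0,1],[[0,0,0],0,1]]' 20; echo; python3 d.py 487 -324.5 100
```

```text
time_s: 1.48
ee_pos: [490.5, -321.0, 119.4]
ee_rot: [-179.5, 0.0, 35.4]
force: [-0.9, 0.7, 0.2]
gripper_width: 91.3

pos [ 490.5 -321.   119.4] rot [-179.5    0.    35.4] q [-34.4  24.8  97.1   0.1  58.6  20.1] w 91.3 F [-0.9  0.7  0.2] t 1.48
shift cm [-0.49  0.09  1.94] toolx [ 0.815  0.58  -0.001] toolz [-0.005  0.006 -1.   ]
```

```bash
python3 -m jog '[[[-0.5,0.1,3],0,1],[[0,0,2],0,1],[[0,0,1.5],0,1],[[0,0,0],0,1]]'; echo; python3 d.py 487 -324.5 49
python3 - <<'E'
from h import *;from workcell import viewer
s=viewer.grab_frame("scene");t=viewer.grab_frame("top")
cv2.imwrite("pics/c3.png",np.hstack([crop(t,415,195,66,66,6),crop(s,165,165,66,66,6)]))
E
```

```text
time_s: 1.98
ee_pos: [484.9, -326.1, 53.0]
ee_rot: [-179.6, 0.1, 35.4]
force: [0.3, 0.1, -0.1]
gripper_width: 91.0

pos [ 484.9 -326.1   53. ] rot [-1.796e+02  1.000e-01  3.540e+01] q [-35.1  28.8 101.5   0.   50.1  19.5] w 91.0 F [ 0.3  0.1 -0.1] t 1.98
shift cm [ 0.26 -0.01  0.4 ] toolx [ 0.815  0.58  -0.002] toolz [-0.006  0.005 -1.   ]
```

View pics/c3.png

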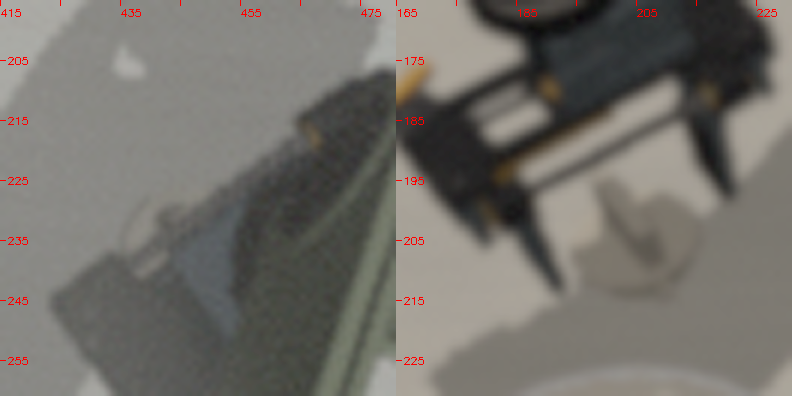

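The scene crop shows both fingertips straddling the bar, at about (193,214) and (221,198). I descend the rest and close.

```bash
python3 -m jog '[[[0.25,0,0.4],0,1],[[0,0,0],0,1],[[0,0,0],0,0],[[0,0,0],0,0],[[0,0,0],0,0],[[0,0,0],0,0],[[0,0,0],0,0]]' 20; echo; python3 d.py 487 -324.5 49
```

```text
time_s: 2.95
ee_pos: [489.3, -326.0, 52.5]
ee_rot: [-180.0, -0.0, 35.4]
force: [-0.0, 0.0, -0.3]
gripper_width: 43.9

pos [ 489.3 -326.    52.5] rot [-180.    -0.    35.4] q [-34.8  28.9 101.4   0.   49.7  19.7] w 43.9 F [-0.   0.  -0.3] t 2.95
shift cm [-0.11 -0.26  0.35] toolx [0.815 0.58  0.   ] toolz [ 0.  0. -1.]
```

```bash
python3 -m jog '[[[-0.1,-0.25,0.3],0,0],[[0,0,0],0,0],[[0,0,0],0,0]]' 20; echo; python3 d.py 487 -324.5 49
```

```text
time_s: 3.32
ee_pos: [486.8, -324.4, 49.2]
ee_rot: [-180.0, -0.0, 35.4]
force: [0.7, -0.7, 0.1]
gripper_width: 13.8

pos [ 486.8 -324.4   49.2] rot [-180.    -0.    35.4] q [-34.8  29.  102.    0.   49.1  19.7] w 13.8 F [ 0.7 -0.7  0.1] t 3.33
shift cm [0.01 0.02 0.02] toolx [0.815 0.58  0.   ] toolz [-0.  0. -1.]
```

```bash
python3 -m jog '[[[0,0,0],0,0],[[0,0,0],0,0],[[0,0,0],0,0]]' 40; echo; python3 d.py 487 -324.5 49
```

```text
time_s: 3.7
ee_pos: [486.7, -324.3, 49.1]
ee_rot: [-180.0, -0.0, 35.4]
force: [-0.3, -0.4, -0.5]
gripper_width: 11.6

pos [ 486.7 -324.3   49.1] rot [-180.    -0.    35.4] q [-34.8  29.  102.    0.   49.1  19.7] w 11.6 F [-0.3 -0.4 -0.5] t 3.7
shift cm [0.01 0.03 0.01] toolx [0.815 0.58  0.   ] toolz [-0.     0.001 -1.   ]
```

Gripped: 11.6 mm opening with the TCP at z 49. I lift it while turning so the bar lies along mouth x (tool yaw 188).

```bash
python3 -m jog '[[[0,0,-2],0,0],[[0,0,-4],-10,0],[[0,0,-4],-10,0],[[0,0,-4],-10,0],[[0,0,-4],-10,0],[[0,0,-4],-10,0],[[0,0,-4],-10,0],[[0,0,-4],-10,0],[[0,0,-4],-10,0],[[0,0,0],-10,0]]' 50; echo; python3 -m jog '[[[0,0,0],-10,0],[[0,0,0],-10,0],[[0,0,0],-10,0],[[0,0,0],-10,0],[[0,0,0],-10,0],[[0,0,0],-10,0],[[0,0,0],-3,0]]'; python3 d.py 650 91 420
```

```text
time_s: 4.95
ee_pos: [486.0, -323.9, 398.1]
ee_rot: [-179.9, -0.3, 128.4]
force: [0.0, -0.4, -1.5]
gripper_width: 11.5

time_s: 5.82
ee_pos: [485.1, -323.2, 397.0]
ee_rot: [179.6, -0.3, -166.4]
force: [-0.2, -0.2, -1.2]
gripper_width: 11.4
pos [ 485.1 -323.2  397. ] rot [ 179.6   -0.3 -166.4] q [ -34.8   16.5   69.3    0.    94.8 -138.5] w 11.4 F [-0.2 -0.2 -1.2] t 5.83
shift cm [-25.78  36.38  -2.18] toolx [-0.972 -0.236  0.005] toolz [-0.007  0.005 -1.   ]
```

```bash
python3 -m jog '[[[-2.9,4,-0.2],1,0],[[-2.9,4,-0.2],1,0],[[-2.9,4,-0.2],1,0],[[-2.9,4,-0.2],1,0],[[-2.9,4,-0.2],1,0],[[-2.9,4,-0.2],0,0],[[-2.9,4,-0.2],0,0],[[-2.9,4,-0.2],0,0],[[-2.9,4,-0.2],0,0]]'; echo;  python3 d.py 850 119 450
```

```text
time_s: 6.95
ee_pos: [682.8, 85.3, 413.2]
ee_rot: [179.6, -0.6, -171.9]
force: [0.1, -0.9, -1.3]
gripper_width: 11.4

pos [682.8  85.3 413.2] rot [ 179.6   -0.6 -171.9] q [  6.   28.1  49.1   0.4 103.4 -92. ] w 11.4 F [ 0.1 -0.9 -1.3] t 6.95
shift cm [-16.99   1.02  -3.85] toolx [-0.99 -0.14  0.01] toolz [-0.011  0.005 -1.   ]
```

```bash
python3 -m jog '[[[-4,1,0],0,0],[[-4,0.5,0],0,0],[[-4,0.5,0],0,0],[[-4,0.3,0],0,0]]'; echo;  python3 d.py 950 145 450;  python3 -m jog '[[[-4,0,0],0,0],[[-4,0,0],0,0]]';python3 d.py 950 145 450;python3 -m jog '[[[-4,0,0],0,0],[[-4,0,0],0,0]]';python3 d.py 950 145 450
```

```text
time_s: 7.45
ee_pos: [816.0, 133.0, 388.2]
ee_rot: [179.6, 0.2, -171.6]
force: [1.1, 0.2, -1.9]
gripper_width: 11.8

pos [816.  133.  388.2] rot [ 179.6    0.2 -171.6] q [  8.3  49.   12.5   0.5 118.2 -89.9] w 11.8 F [ 1.1  0.2 -1.9] t 7.45
shift cm [-13.45  -0.72  -6.13] toolx [-0.989 -0.146 -0.004] toolz [ 0.003  0.008 -1.   ]
time_s: 7.7
ee_pos: [850.9, 137.7, 358.8]
ee_rot: [179.5, 3.0, -171.6]
force: [0.4, -0.7, -0.3]
gripper_width: 11.7
pos [850.9 137.7 358.8] rot [ 179.5    3.  -171.6] q [  8.3  51.1  12.4   0.5 113.5 -89.9] w 11.7 F [ 0.4 -0.7 -0.3] t 7.7
shift cm [-10.38  -0.65  -8.59] toolx [-0.988 -0.145 -0.052] toolz [ 0.051  0.016 -0.999]
time_s: 7.95
ee_pos: [882.4, 141.4, 336.8]
ee_rot: [179.5, 6.1, -171.7]
force: [0.3, 0.2, -1.4]
gripper_width: 11.8
pos [882.4 141.4 336.8] rot [ 179.5    6.1 -171.7] q [  8.2  52.7  12.4   0.6 108.8 -90. ] w 11.8 F [ 0.3  0.2 -1.4] t 7.95
shift cm [ -7.92  -0.53 -10.54] toolx [-0.984 -0.144 -0.107] toolz [ 0.105  0.024 -0.994]
```

Overreaching tilts the tool outwards as hoped, with elbow joint 3 at its limit. I carry on in the same direction with a little lift.

```bash
python3 -m jog '[[[-5,0,-2],0,0],[[-5,0,-2],0,0]]';python3 d.py 950 145 450;python3 -m jog '[[[-5,0,-4],0,0],[[-5,0,-4],0,0]]';python3 d.py 950 145 450
```

```text
time_s: 8.2
ee_pos: [903.1, 142.9, 346.4]
ee_rot: [179.4, 10.6, -171.7]
force: [0.6, 0.2, -0.5]
gripper_width: 11.9
pos [903.1 142.9 346.4] rot [ 179.4   10.6 -171.7] q [  8.1  52.3  12.3   0.6 104.8 -90. ] w 11.9 F [ 0.6  0.2 -0.5] t 8.2
shift cm [-6.49 -0.37 -9.33] toolx [-0.973 -0.141 -0.184] toolz [ 0.18   0.036 -0.983]
time_s: 8.45
ee_pos: [903.1, 141.2, 393.3]
ee_rot: [179.4, 15.4, -171.8]
force: [-0.1, 0.3, -1.5]
gripper_width: 11.6
pos [903.1 141.2 393.3] rot [ 179.4   15.4 -171.8] q [  7.9  49.6  12.3   0.7 102.8 -90.1] w 11.6 F [-0.1  0.3 -1.5] t 8.45
shift cm [-6.03 -0.25 -4.23] toolx [-0.954 -0.138 -0.265] toolz [ 0.261  0.049 -0.964]
```

```bash
python3 -m jog '[[[-5,0,-3],0,0],[[-5,0,-3],0,0],[[-5,0,-3],0,0]]';python3 d.py 950 145 450;python3 -m jog '[[[-5,0,-2],0,0],[[-5,0,-2],0,0]]';python3 d.py 950 145 450
```

```text
time_s: 8.82
ee_pos: [907.9, 139.8, 454.1]
ee_rot: [179.3, 22.8, -171.9]
force: [0.1, 0.2, -1.3]
gripper_width: 11.7
pos [907.9 139.8 454.1] rot [ 179.3   22.8 -171.9] q [  7.7  46.2  12.3   0.9  98.7 -90.2] w 11.7 F [ 0.1  0.2 -1.3] t 8.82
shift cm [-3.75 -0.11  2.02] toolx [-0.913 -0.13  -0.387] toolz [ 0.381  0.067 -0.922]
time_s: 9.07
ee_pos: [917.0, 140.1, 481.9]
ee_rot: [179.2, 27.3, -172.0]
force: [-0.9, -0.7, -1.5]
gripper_width: 11.8
pos [917.  140.1 481.9] rot [ 179.2   27.3 -172. ] q [  7.6  44.9  12.3   1.   95.5 -90.3] w 11.8 F [-0.9 -0.7 -1.5] t 9.07
shift cm [-1.5  -0.03  4.36] toolx [-0.88  -0.124 -0.458] toolz [ 0.452  0.078 -0.889]
```

```bash
python3 -m jog '[[[-5,0,-2],0,0]]';python3 d.py 483.5 111 347; python3 -m jog '[[[5,0,0],0,0]]';python3 d.py 483.5 111 347
```

```text
time_s: 9.2
ee_pos: [920.4, 140.0, 496.6]
ee_rot: [179.2, 29.4, -172.0]
force: [-0.6, -0.0, -1.3]
gripper_width: 11.9
pos [920.4 140.  496.6] rot [ 179.2   29.4 -172. ] q [  7.6  44.3  12.3   1.   94.  -90.3] w 11.9 F [-0.6 -0.  -1.3] t 9.2
shift cm [45.38  3.34 -8.38] toolx [-0.862 -0.121 -0.491] toolz [ 0.484  0.083 -0.871]
time_s: 9.32
ee_pos: [899.2, 136.9, 483.7]
ee_rot: [179.2, 29.9, -172.0]
force: [1.8, 0.6, -0.2]
gripper_width: 11.7
pos [899.2 136.9 483.7] rot [ 179.2   29.9 -172. ] q [  7.6  37.7  27.9   1.1  84.6 -90.5] w 11.7 F [ 1.8  0.6 -0.2] t 9.32
shift cm [42.82  3.36 -8.76] toolx [-0.859 -0.121 -0.498] toolz [ 0.491  0.084 -0.867]
```

The tilt is now 29.9° with azimuth about right. I move inwards to a point up the mouth's axis.

```bash
python3 -m jog '[[[4.75,0.35,-0.95],0,0],[[4.75,0.35,-0.95],0,0],[[4.75,0.35,-0.95],0,0],[[4.75,0.35,-0.95],0,0],[[4.75,0.35,-0.95],0,0],[[4.75,0.35,-0.95],0,0],[[4.75,0.35,-0.95],0,0],[[4.5,0.35,-0.95],0,0],[[0,0,0],0,0]]';python3 d.py 542.8 119.5 243.4
```

```text
time_s: 10.45
ee_pos: [519.4, 111.1, 354.6]
ee_rot: [179.1, 30.2, -172.0]
force: [1.5, 0.4, -0.9]
gripper_width: 11.7
pos [519.4 111.1 354.6] rot [ 179.1   30.2 -172. ] q [ 11.3  -3.2 104.   -1.1  48.9 -86.4] w 11.7 F [ 1.5  0.4 -0.9] t 10.45
shift cm [ 3.5   0.34 10.84] toolx [-0.856 -0.12  -0.504] toolz [ 0.497  0.085 -0.864]
```

```bash
python3 -m jog '[[[1.5,0.15,3],0,0],[[1,0.1,3],0,0],[[1,0.1,2.5],0,0],[[0,0,1.5],0,0],[[0,0,0],0,0]]';python3 d.py 542.8 119.5 243.4
python3 - <<'E'
from h import *;from workcell import viewer,telemetry
import pickle
st=telemetry.state();l,m=pickle.load(open("fit.pkl","rb"))
M=R.from_euler('xyz',st['ee_rot'],degrees=True).as_matrix();p=st['ee_pos']
# lid frame: z=-toolz, x=toolx
L=np.c_[M[:,0],-M[:,1],-M[:,2]];o=p+49*M[:,2]
lp=lambda X:X@L.T+o
rel=mouthR(m[2]).T@(o-[m[0],m[1],175]);print('lid in mouth',rel.round(1))
out=[]
for n,u,v in(("top",255,165),("scene",325,155)):
    f=viewer.grab_frame(n);pickle.dump(f,open(n+"1.pkl","wb"));A=crop(f,u,v,56,62,7)
    for P in(lp(circ(34,26)),lp(circ(24.5,4)),lp(bar)):draw(A,f,P,u,v,7,(0,200,0))
    for P in(mouthP(m,circ(40,0)),):draw(A,f,P,u,v,7,(200,200,0))
    out.append(A)
cv2.imwrite("pics/c4.png",np.hstack(out))
E
```

```text
time_s: 11.08
ee_pos: [545.7, 120.2, 254.2]
ee_rot: [179.0, 31.1, -172.1]
force: [-0.2, -0.7, -0.3]
gripper_width: 11.6
pos [545.7 120.2 254.2] rot [ 179.    31.1 -172.1] q [ 11.9   3.1 113.   -2.   32.8 -85. ] w 11.6 F [-0.2 -0.7 -0.3] t 11.07
shift cm [ 0.81 -0.05  0.77] toolx [-0.848 -0.118 -0.517] toolz [ 0.51   0.088 -0.856]
lid in mouth [ 9.   1.6 37.8]
```

View pics/c4.png

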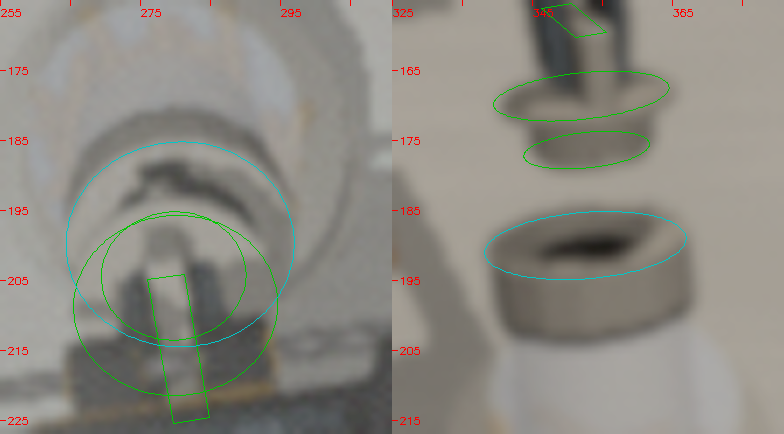

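In the scene crop the lid and the mouth both sit about 1 px right of the model by the same amount, so the relative pose holds: lid at x 9, y 1.6, z 38 mm in the mouth frame. I align and approach.

```bash
cat > rel.py <<'E'
from h import *;from workcell import telemetry
st=telemetry.state();l,m=pickle.load(open("fit.pkl","rb"))
M=R.from_euler('xyz',st['ee_rot'],degrees=True).as_matrix();p=st['ee_pos'];Q=mouthR(m[2])
o=p+49*M[:,2];rel=Q.T@(o-[m[0],m[1],175]);X=Q.T@M
print('lid in mouth',rel.round(1),'tool z in mouth',X[:,2].round(3),'bar angle',np.degrees(np.arctan2(-X[1,0],-X[0,0])).round(1),'F mouth',(Q.T@st['force']).round(1),'q',st['qpos'].round(0),'w',round(st['gripper_width'],1),'t',round(st['time_s'],2))
E
python3 -m jog '[[[0.9,-0.1,1.5],0,0],[[0,0,1],0,0],[[0,0,0],0,0]]'>/dev/null;python3 rel.py
```

```text
lid in mouth [ 6.2  1.1 15.9] tool z in mouth [ 0.03   0.017 -0.999] bar angle -0.1 F mouth [ 0.1 -0.4  0.2] q [ 12.   5. 115.  -2.  29. -85.] w 11.4 t 11.55
```

```bash
python3 -m jog '[[[0.8,-0.1,0],0,0],[[0,0,0],0,0]]'>/dev/null;python3 rel.py;python3 -m jog '[[[0.3,0,0.3],0,0],[[0,0,0],0,0]]'>/dev/null;python3 rel.py
```

```text
lid in mouth [-1.1  0.1 16.5] tool z in mouth [ 0.032  0.017 -0.999] bar angle -0.1 F mouth [-0.1 -0.1  0.2] q [ 12.   4. 116.  -2.  28. -85.] w 11.7 t 11.8
lid in mouth [-3.7  0.1 13.8] tool z in mouth [ 0.034  0.017 -0.999] bar angle -0.1 F mouth [-0.   0.4 -1.2] q [ 12.   4. 116.  -2.  27. -85.] w 11.8 t 12.05
```

```bash
python3 -m jog '[[[-0.4,0,0.4],0,0],[[0,0,0],0,0]]'>/dev/null;python3 rel.py;python3 - <<'E'
from h import *;from workcell import viewer,telemetry
st=telemetry.state();l,m=pickle.load(open("fit.pkl","rb"))
M=R.from_euler('xyz',st['ee_rot'],degrees=True).as_matrix();o=st['ee_pos']+49*M[:,2]
L=np.c_[M[:,0],-M[:,1],-M[:,2]];lp=lambda X:X@L.T+o
out=[]
for n,u,v in(("top",255,170),("scene",328,162)):
    f=viewer.grab_frame(n);A=crop(f,u,v,50,50,8)
    if n=="scene":
        sh=np.array([[0.9,0]])
    for P,c in((lp(circ(34,26)),(0,200,0)),(mouthP(m,circ(40,0)),(200,200,0))):draw(A,f,P,u,v,8,c)
    out.append(A)
cv2.imwrite("pics/c5.png",np.hstack(out))
E
```

```text
lid in mouth [1.1 0.2 9.7] tool z in mouth [ 0.034  0.017 -0.999] bar angle -0.1 F mouth [-1.3  0.3 -0.4] q [ 12.   5. 116.  -2.  27. -85.] w 11.6 t 12.3
```

View pics/c5.png

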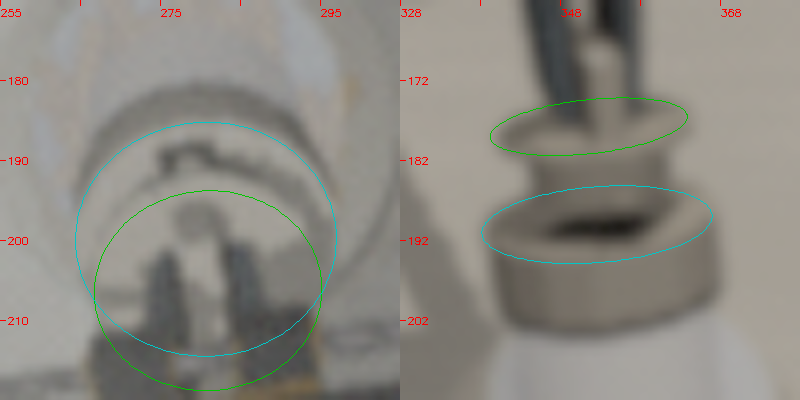

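In this pair the top crop shows the disc's far edge at about (280,191), some 2 px beyond my model, so the lid may sit a few mm along the bar. I enlarge with more contrast to check.

Run:
```python
from h import *;from workcell import viewer,telemetry
st=telemetry.state();l,m=pickle.load(open("fit.pkl","rb"))
M=R.from_euler('xyz',st['ee_rot'],degrees=True).as_matrix();o=st['ee_pos']+49*M[:,2]
L=np.c_[M[:,0],-M[:,1],-M[:,2]]
out=[]
for n,u,v in(("top",262,180),("scene",335,165)):
    f=viewer.grab_frame(n);pickle.dump(f,open(n+"2.pkl","wb"));g=dict(f)
    c=f["color"].astype(float);c=np.clip((c-40)*255/120,0,255).astype(np.uint8);g["color"]=c
    A=crop(g,u,v,36,36,11)
    for dx,col in((0,(0,200,0)),(5,(0,0,255))):
        lp=lambda X:(X+[-dx,0,0])@L.T+o
        q=((proj(f,lp(circ(34,26)))-[u,v]+.5)*11).astype(int)[::6]
        for w in q: cv2.circle(A,tuple(int(z) for z in w),1,col,-1)
    out.append(A)
cv2.imwrite("pics/c6.png",np.hstack(out))
```

```text
(no output)
```

View pics/c6.png

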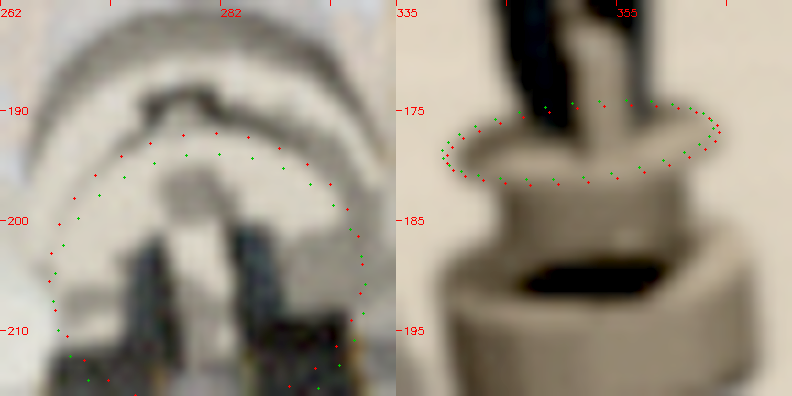

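```bash
python3 rel.py
python3 - <<'E'
from h import *;from workcell import telemetry
st=telemetry.state();l,m=pickle.load(open("fit.pkl","rb"));f=pickle.load(open("top2.pkl","rb"))
M=R.from_euler('xyz',st['ee_rot'],degrees=True).as_matrix();o=st['ee_pos']+49*M[:,2]
L=np.c_[M[:,0],-M[:,1],-M[:,2]]
e=lambda P:((proj(f,P)-[262,180]+.5)*11).round().astype(int).tolist()
for dx in(0,3,5):
    lp=lambda X:(np.array(X,float)+[-dx,0,0])@L.T+o
    print(dx,'lug tip z4',e(lp([[-30.5,-4,4],[-30.5,4,4]])),'z9',e(lp([[-30.5,-4,9],[-30.5,4,9]])),'plug z4',e(lp([[-24.5,0,4]])),'plug z0',e(lp([[-22,0,0]])),'30deg plug',e(lp([[-21.2,12.25,4],[-21.2,-12.25,4]])),'bar end',e(lp([[-27,-6,56],[-27,6,56],[-27,-6,26],[-27,6,26]])))
t=np.radians([-15,0,15]);print('gap',e(mouthP(m,np.c_[34*np.cos(t),34*np.sin(t),0*t])),'outer',e(mouthP(m,[[40,0,0]])))
print('bore30', e(mouthP(m,27*np.array([[.866,.5,0],[.866,-.5,0]]))))
E
```

```text
lid in mouth [ 0.6  0.2 10. ] tool z in mouth [ 0.034  0.017 -0.999] bar angle -0.1 F mouth [-0.9 -0.3 -1.4] q [ 12.   5. 116.  -2.  27. -85.] w 11.8 t 12.5
0 lug tip z4 [[168, 128], [204, 123]] z9 [[168, 138], [205, 133]] plug z4 [[190, 150]] plug z0 [[191, 151]] 30deg plug [[247, 155], [137, 171]] bar end [[168, 255], [224, 246], [164, 189], [219, 181]]
3 lug tip z4 [[166, 116], [202, 111]] z9 [[166, 126], [203, 121]] plug z4 [[188, 137]] plug z0 [[189, 139]] 30deg plug [[245, 143], [135, 159]] bar end [[166, 242], [222, 234], [162, 177], [217, 169]]
5 lug tip z4 [[164, 108], [200, 102]] z9 [[165, 118], [201, 113]] plug z4 [[186, 129]] plug z0 [[188, 131]] 30deg plug [[244, 135], [133, 151]] bar end [[164, 234], [221, 226], [160, 169], [216, 161]]
gap [[224, 84], [183, 85], [145, 95]] outer [[179, 60]]
bore30 [[130, 136], [251, 119]]
```

The lug shows as a light patch at about (279,189.5) inside the dark gap. The lug tip and the bar end both fit an offset of 5 mm along the bar, so I put that into the model and correct.

```bash
sed -i 's/o=p+49\*M\[:,2\]/o=p+49*M[:,2]-5*M[:,0]/' rel.py; python3 -m jog '[[[0.5,0,0],0,0],[[0,0,0],0,0],[[0,0,0],0,0]]'>/dev/null;python3 rel.py
```

```text
lid in mouth [-0.   0.2 10. ] tool z in mouth [ 0.034  0.017 -0.999] bar angle -0.1 F mouth [-0.4  0.  -1.2] q [ 12.   5. 117.  -2.  27. -85.] w 11.5 t 12.88
```

```bash
python3 -m jog '[[[0,0,0.6],0,0],[[0,0,0],0,0]]'>/dev/null;python3 rel.py;  python3 -m jog '[[[0,0,0.5],0,0],[[0,0,0],0,0]]'>/dev/null;python3 rel.py
```

```text
lid in mouth [0.3 0.3 3.6] tool z in mouth [ 0.034  0.017 -0.999] bar angle -0.1 F mouth [-0.9  0.3 -0.8] q [ 12.   5. 117.  -2.  26. -85.] w 11.9 t 13.12
lid in mouth [ 0.4  0.4 -1.9] tool z in mouth [ 0.034  0.017 -0.999] bar angle -0.1 F mouth [-0.1  0.3 -0.7] q [ 12.   6. 117.  -2.  25. -85.] w 11.8 t 13.38
```

Below the rim with no contact force so far; I continue.

```bash
python3 -m jog '[[[0.05,0,0.5],0,0],[[0,0,0],0,0]]'>/dev/null;python3 rel.py;  python3 -m jog '[[[0,0,0.4],0,0],[[0,0,0],0,0]]'>/dev/null;python3 rel.py
```

```text
lid in mouth [ 0.9  0.6 -6.7] tool z in mouth [ 0.035  0.017 -0.999] bar angle -0.1 F mouth [-1.5  0.1  3.6] q [ 12.   7. 117.  -2.  24. -85.] w 12.0 t 13.62
lid in mouth [  1.    0.7 -10.4] tool z in mouth [ 0.035  0.017 -0.999] bar angle -0.1 F mouth [-0.8 -0.4  5.2] q [ 12.   7. 117.  -2.  24. -85.] w 11.7 t 13.88
```

The force matches the spring (4, then 5.5 N), so the lugs are going through the gaps. I push on.

```bash
python3 -m jog '[[[0.1,-0.05,0.5],0,0],[[0,0,0],0,0]]'>/dev/null;python3 rel.py;  python3 -m jog '[[[0,0,0.4],0,0],[[0,0,0],0,0]]'>/dev/null;python3 rel.py;python3 -m jog '[[[0,0,0.2],0,0],[[0,0,0],0,0]]'>/dev/null;python3 rel.py
```

```text
lid in mouth [  1.    0.7 -15.1] tool z in mouth [ 0.037  0.018 -0.999] bar angle -0.1 F mouth [-2.2 -1.2  6.2] q [ 12.   7. 117.  -2.  23. -85.] w 11.9 t 14.12
lid in mouth [  1.    0.8 -18.7] tool z in mouth [ 0.037  0.018 -0.999] bar angle -0.1 F mouth [-1.8  0.6  8.4] q [ 12.   8. 117.  -2.  23. -85.] w 11.8 t 14.38
lid in mouth [  1.1   0.8 -18.7] tool z in mouth [ 0.038  0.018 -0.999] bar angle -0.1 F mouth [-1.4 -0.   8.4] q [ 12.   8. 117.  -2.  23. -85.] w 11.7 t 14.62
```

```bash
python3 -m jog '[[[0,0,0.3],0,0],[[0,0,0.1],0,0]]'>/dev/null;python3 rel.py;  python3 -m jog '[[[0,0,0.2],0,0],[[0,0,0.1],0,0]]'>/dev/null;python3 rel.py
```

```text
lid in mouth [  1.6   0.9 -19.7] tool z in mouth [ 0.039  0.018 -0.999] bar angle -0.1 F mouth [-3.  -0.  12.3] q [ 12.   8. 117.  -2.  23. -85.] w 11.8 t 14.88
lid in mouth [  1.7   0.9 -19.7] tool z in mouth [ 0.04   0.018 -0.999] bar angle -0.1 F mouth [-3.2  0.  12.9] q [ 12.   8. 117.  -2.  22. -85.] w 11.6 t 15.12
```

At the end of the push: -19.7 mm and about 13 N. Now I turn clockwise, which is + about tool z, compensating the 5 mm offset by shifting along tool y.

```bash
python3 -m jog '[[[0,0.08,0.1],9,0],[[0,0.08,0.1],9,0]]'>/dev/null;python3 rel.py;  python3 -m jog '[[[0,0.08,0.1],9,0],[[0,0.08,0.1],9,0]]'>/dev/null;python3 rel.py
```

```text
lid in mouth [  1.3  -0.4 -19.8] tool z in mouth [ 0.04   0.016 -0.999] bar angle -18.5 F mouth [-3.2 -3.5 14.9] q [ 12.   8. 117.  -3.  22. -66.] w 11.7 t 15.38
lid in mouth [  1.   -1.9 -19.8] tool z in mouth [ 0.04   0.013 -0.999] bar angle -37.0 F mouth [-2.5 -4.  15.7] q [ 12.   8. 117.  -3.  22. -47.] w 11.9 t 15.62
```

```bash
python3 -m jog '[[[0,0.1,0.1],9,0],[[0,0.1,0.1],9,0]]'>/dev/null;python3 rel.py;  python3 -m jog '[[[0,0.1,0.1],9,0],[[0,0.1,0.1],9,0]]'>/dev/null;python3 rel.py
```

```text
lid in mouth [  0.6  -3.4 -19.8] tool z in mouth [ 0.039  0.01  -0.999] bar angle -55.4 F mouth [-3.  -4.4 15.9] q [ 12.   8. 117.  -4.  23. -28.] w 12.0 t 15.88
lid in mouth [  0.7  -4.3 -19.7] tool z in mouth [ 0.04   0.009 -0.999] bar angle -73.9 F mouth [-2.5  1.6 15.8] q [ 12.   8. 117.  -4.  23.  -9.] w 11.6 t 16.12
```

```bash
python3 -m jog '[[[0,0.05,0.1],5,0],[[0,0,0],0,0]]'>/dev/null;python3 rel.py; python3 -c "
from workcell import telemetry as t;print(t.state()['torque'])"; python3 -m jog '[[[0,0.05,0.1],5,0],[[0,0,0],0,0]]'>/dev/null;python3 rel.py; python3 -c "
from workcell import telemetry as t;print(t.state()['torque'])"
```

```text
lid in mouth [  0.8  -4.2 -19.2] tool z in mouth [ 0.04   0.009 -0.999] bar angle -79.0 F mouth [-2.7  0.9  6.4] q [ 12.   8. 117.  -4.  23.  -4.] w 12.1 t 16.38
[0.08882194 0.69556456 0.06510001]
lid in mouth [  0.4  -4.3 -19.3] tool z in mouth [ 0.04   0.008 -0.999] bar angle -84.1 F mouth [-1.1  1.4  6.5] q [ 12.   8. 117.  -4.  23.   1.] w 11.8 t 16.62
[0.01016833 0.59509893 0.15856005]
```

```bash
python3 -m jog '[[[0,0,-0.3],0,0],[[0,0,0],0,0]]'>/dev/null;python3 rel.py;  python3 -m jog '[[[0,0,-0.2],0,0],[[0,0,0],0,0]]'>/dev/null;python3 rel.py;  python3 -m jog '[[[0,0,-0.1],0,0],[[0,0,0],0,0]]'>/dev/null;python3 rel.py
```

```text
lid in mouth [  0.4  -4.3 -15.8] tool z in mouth [ 0.04   0.008 -0.999] bar angle -84.1 F mouth [-1.4 -1.1  8.4] q [ 12.   8. 117.  -4.  23.   1.] w 12.0 t 16.88
lid in mouth [  0.4  -4.4 -13.9] tool z in mouth [ 0.04   0.008 -0.999] bar angle -84.1 F mouth [-0.9  1.1  3.7] q [ 12.   7. 117.  -4.  24.   1.] w 11.8 t 17.12
lid in mouth [  0.4  -4.4 -13.9] tool z in mouth [ 0.04   0.008 -0.999] bar angle -84.0 F mouth [-0.6  0.6  5.7] q [ 12.   7. 117.  -4.  24.   1.] w 11.5 t 17.38
```

```bash
python3 -m jog '[[[0,0,-0.2],0,0],[[0,0,0],0,0]]'>/dev/null;python3 rel.py;  python3 -m jog '[[[0,0,-0.2],0,0],[[0,0,0],0,0]]'>/dev/null;python3 rel.py
```

```text
lid in mouth [  0.4  -4.5 -13.8] tool z in mouth [ 0.04   0.008 -0.999] bar angle -84.0 F mouth [-0.7  0.5  4.5] q [ 12.   7. 117.  -4.  24.   1.] w 11.7 t 17.62
lid in mouth [  0.4  -4.6 -13.7] tool z in mouth [ 0.039  0.008 -0.999] bar angle -84.0 F mouth [-0.4  1.4  3.6] q [ 12.   7. 117.  -4.  24.   1.] w 12.1 t 17.88
```

The height now holds at about -13.8 while I pull gently, so the lugs are against the notch roof. I release and retreat along the tool axis.

```bash
python3 -m jog '[[[0,0,0],0,0.4],[[0,0,0],0,0.4],[[0,0,0],0,0.4],[[0,0,0],0,0.4]]';python3 rel.py
```

```text
time_s: 18.38
ee_pos: [562.2, 121.6, 205.3]
ee_rot: [147.8, 2.8, 103.3]
force: [0.1, 0.4, -0.4]
gripper_width: 36.5
lid in mouth [  0.4  -4.8 -12.8] tool z in mouth [ 0.04   0.008 -0.999] bar angle -84.0 F mouth [-0.   0.4 -0.4] q [ 12.   7. 117.  -4.  24.   1.] w 36.5 t 18.38
```

```bash
python3 -m jog '[[[0,0,-2],0,0.4],[[0,0,-3],0,0.4],[[0,0,-4],0,0.4],[[0,0,-4],0,0.4],[[0,0,-4],0,0.4],[[0,0,-3],0,0.4],[[0,0,0],0,0.4]]';python3 - <<'E'
from h import *;from workcell import viewer
l,m=pickle.load(open("fit.pkl","rb"));Q=mouthR(m[2]);out=[]
Rz=R.from_euler('z',-84,degrees=True).as_matrix()
for n,u,v in(("top",255,170),("scene",328,162)):
    f=viewer.grab_frame(n);A=crop(f,u,v,50,50,8)
    for P,c in((mouthP(m,circ(34,12)),(0,200,0)),(mouthP(m,(bar-[0,0,14])@Rz.T),(0,200,0)),(mouthP(m,circ(40,0)),(200,200,0))):draw(A,f,P,u,v,8,c)
    out.append(A);cv2.imwrite(f"pics/{n}9.png",f["color"][:,:,::-1])
cv2.imwrite("pics/c7.png",np.hstack(out))
E
```

```text
time_s: 19.25
ee_pos: [452.9, 104.5, 379.9]
ee_rot: [147.8, 2.8, 103.2]
force: [-0.3, -0.3, -0.7]
gripper_width: 36.7
```

View pics/c7.png

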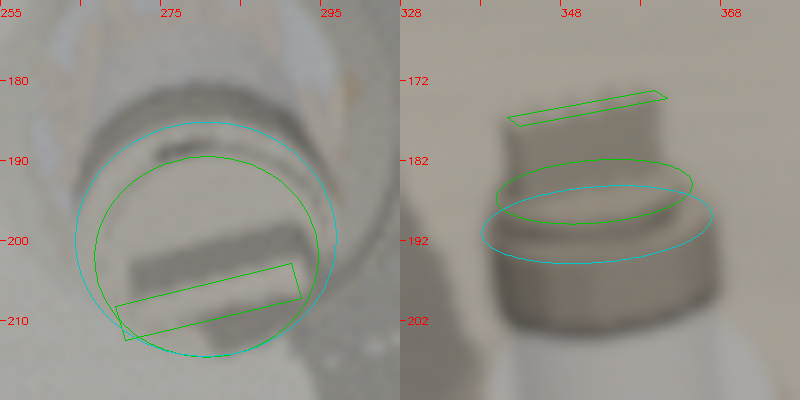

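View pics/top9.png

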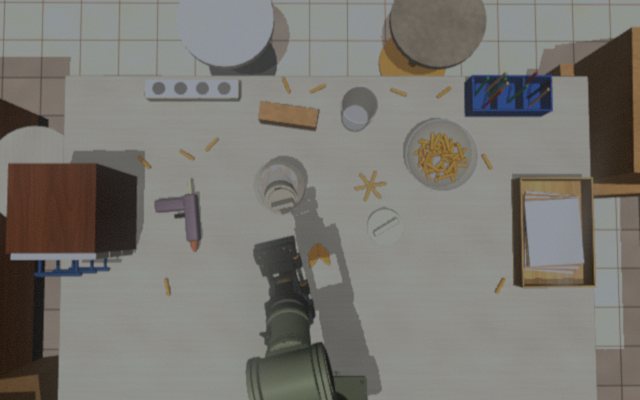

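In the crops the disc sits parallel to and just clear of the rim, and the bar lies crosswise, matching the overlay for 84° turned and 14 mm deep. The top picture shows the bystanders where they were: star (370,186), wide lid (384,225), chevron (319,255), bowl (440,155), glue gun (190,215). I hand in.

```bash
python3 -c "
from workcell import job_done;print(job_done())"
```

```text
the job is handed in; nothing more can be done
None
```

The narrow two-lug lid is in the slanting mouth, locked as far as I can measure. The gripper has let go and backed off, and I handed the job in at about 19.5 s of the 53 s allowed. `job_done()` gave no verdict.

**What I did**
- I pinched the lid by its bar and lifted it. The moves cannot tilt the tool, so I pushed past the arm's reach until it leaned 30°.
- A close look showed the lid about 5 mm off along its bar, so I corrected for that before inserting.
- I pushed it in to the end of the push, turned it clockwise 84°, let the spring lift it, and released.

**What the checks showed**
- **Push:** the force rose with the spring as expected (about 4 to 8 N). It reached about 13 N at a measured depth of 19.7 mm, where the disc met the rim.
- **Lock:** after the turn the lid rose to about 13.8 mm and stayed there while I pulled lightly, which fits lugs sitting in the notches.
- **Final pictures:** the lid matches the locked depth and turn to about 1 px. The bystanders show no visible movement.

**What did not agree**
- After the turn, the arm reading and the scene picture put the lid about 4–5 mm to the side (mouth −y). That is more than the 2.5 mm of play should allow, so part of it is probably slip along the bar or camera error.
- The gripper's axis was about 2.3° off the mouth's, inside the 7.4° limit. I checked the lid's own tilt only by eye.
- I did not clearly feel the stop at the end of the turn.

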